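Sweep the carrot tops into the prep board's waste tray

TASK

Push the catch tray fully home under the prep board, then sweep all four carrot tops across the board with the fingers and through the waste opening, so that they lie in the tray. Only push the carrot tops along the board: do not pinch or lift them. Leave the ramekin and the half onion on the board, and everything else on the worktop, where they are.

Things in the scene. Friction and masses are not known exactly. Their poses are not given: they have to be found in the camera images.
- board: Raised bamboo prep board, fixed: 280 mm along its x, 420 along its y, 18 thick, on full-length side boards. Its flat top, without rim, is 95 mm above the worktop. Origin on the worktop under its centre; y runs along the board to the end with the waste opening, z up. Cutting area y -210 to +85 mm; opening y +85 to +185, x -110 to +110; end strip y +185 to +210.
- opening (a point): Centre of the rectangular waste opening (220 mm along the board's x, 100 along its y), level with the board's top, 135 mm from the board's origin along its y; axes as the board's. When the tray is home its floor lies 83 mm below this point, and its inside spans, from here, -112 to +112 mm in x and -56 to +76 in y.
- tray (a joint): How far the steel catch tray under the opening is pulled out, in m: 0 fully home (front panel against the board's end, firm stop), growing along the board's +y to 0.09. Slides with about 2 N drag and stays where left. Pulled out, it leaves the inner part of the opening uncovered. Its bamboo front panel is 270 mm wide, 13 thick, 6 to 76 mm above the worktop.
- tray_handle (a point): Middle of the outer side of the tray's steel bow handle, the tray's outermost point; moves with the tray. A straight 8 mm bar, 96 mm long along the board's x, 55 mm above the worktop, outer side 18 mm out from the front panel; 242 mm from the board's origin along its y when home. Axes as the board's.
- top1: Carrot top, the cut-off crown of a carrot, lying cut face down on the board: a short round piece 32 mm across, 18 mm tall, slightly domed, with three stubs of stalk 6 mm long on top; 11 to 20 g, slides, does not roll. Origin at its centre, 9 mm above its cut face. All four are alike.
- top2: Carrot top, the cut-off crown of a carrot, lying cut face down on the board: a short round piece 32 mm across, 18 mm tall, slightly domed, with three stubs of stalk 6 mm long on top; 11 to 20 g, slides, does not roll. Origin at its centre, 9 mm above its cut face. All four are alike.
- top3: Carrot top, the cut-off crown of a carrot, lying cut face down on the board: a short round piece 32 mm across, 18 mm tall, slightly domed, with three stubs of stalk 6 mm long on top; 11 to 20 g, slides, does not roll. Origin at its centre, 9 mm above its cut face. All four are alike.
- top4: Carrot top, the cut-off crown of a carrot, lying cut face down on the board: a short round piece 32 mm across, 18 mm tall, slightly domed, with three stubs of stalk 6 mm long on top; 11 to 20 g, slides, does not roll. Origin at its centre, 9 mm above its cut face. All four are alike.
- ramekin: White ceramic ramekin, an open round cup 66 mm across and 36 mm tall, standing on the board among the carrot tops; origin at the centre of its underside. To be left where it stands.
- onion: Half an onion, cut face down on the board among the carrot tops: a dome 66 mm across and 37 mm tall; origin at the centre of its underside. To be left where it stands.
- mill: Dark wooden pepper mill, 56 mm across, 170 mm tall, standing on the worktop; origin at the centre of its foot. Bystander.
- oil: Green glass oil bottle, 64 mm across, 220 mm tall, on the worktop; origin at the centre of its foot. Bystander.
- jar: Glass storage jar with a wooden lid, 84 mm across, 120 mm tall, on the worktop; origin at the centre of its foot. Bystander.

How it is judged:
By the outcome, as a careful person would: the job done as asked, in the order asked, and still so for the second after the job is handed in, with the robot touching nothing.
It also fails if it takes over 64 s, if anything falls off the work surface, if the arm or the gripper's body presses on something with over 40 N, if the wrist force passes 120 N, or if a joint passes its speed limit or range.

ROBOT

A 7-joint arm with a two-finger parallel gripper is mounted at the origin on the work surface. World frame = base frame: x ahead of the robot, y to its left, z up, the work surface at z = 0. Lengths are in m, angles in rad, forces in N, time in s.
With the tool pointing down it reaches from about 0.425 to 0.925 m from the base axis. Payload 6.8 kg.
Tool frame: the origin (TCP) lies midway between the tips of the shut fingers; the grasp point (between the pads) lies 19 mm behind it; z points along the fingers, y is the line along which they close (so a half turn about z gives the same grasp; the last joint's range is limited). The gripper opens to 85 mm and grips with 20 to 120 N. Pads are 22 mm wide; open, the fingers measure 114 mm over their backs; the gripper's body (76 mm by 85 mm) begins 54 mm behind the grasp point. The pads swing forward as they close: fully open they stand 13 mm farther back than shut.
Start: joints at [-1.37, 0.477, 0.022, 1.555, -0.011, 1.109, -0.083], TCP at [0.205, 0.643, 0.231] pointing down, gripper open.
Joint ranges: [-2.96, 2.96], [-0.34, 2.1], [-1.41, 1.46], [0.24, 2.44], [-1.37, 4.51], [0.17, 1.92], [-2.96, 2.96]. Speed limits (rad/s): [2.39, 2.39, 3.14, 3.14, 3.14, 3.14, 3.14].

INTERFACE

Orientations are given as a rotation vector (axis times angle).
In Python, from bench import r gives the robot as it stands. The module is installed in compiled form; this text tells all that it offers.
- The arm moves only by the tool apply_moves, never from a script. Its argument "rows" is a list of rows, each a list of 6 numbers: the shift along the tool's x, y, z scaled (see below), then the turn, a rotation vector about the tool's x, y, z scaled (see below). A call has 1 to 5 rows; each row is the pose to reach, as a shift and turn from the pose commanded when the call began, along the tool's axes at that moment; what a row does not reach only later rows make up. The controller multiplies each number of a shift by 0.25 m and each number of a turn by 90 degrees. A row lasts 1/8 s, in which the tool goes at most 62.5 mm and 10.7 degrees, less where a joint would pass 70% of its speed; a pose out of reach is approached as far as the arm can. A call with a number of a shift or a turn outside -1 to 1 is refused whole. A call with a gripper value outside its range is refused whole. "claw" is the opening, from 0 (shut) to 1 (fully open), set as the call begins (left out, the last holds). The fingers move at their own pace and stop on an object; "newtons" is the grip in N (left out, the last holds). Time passes only in rows, so rows that repeat a pose let the fingers close. It gives the time, the measured TCP pose, the force, the opening and the grip force at its end, in the units of the state.
- r.get_obs(): the state, without advancing time (a new reading comes with each control period).
- r.grab_frame(name): name is "side" or "top" or "wrist"; returns a dict with "pixels" (480x640x3 uint8, red, green, blue), "intrinsics" (3x3 intrinsics, pixels), "eye" and "attitude" of the camera in the world. Camera axes: x right, y up, looking along -z (the intrinsics and any distortion apply to the point x, -y, -z); pixel columns grow to the right and rows downward; lengths in m; the calibration is good to about 2 mm. A picture is of the moment at which its call begins. There is no depth.
- r.hand_in(): hands the job in; it is judged then, once.
Trained networks look in a picture, given as the dict that the camera call returned (one of the last four; its "shot" number tells which), for a name from the list of things; names that differ only in an ending like _2 or _b are one class to them, and where a whole thing is asked for, a point or a joint stands for the part that bears it (a point fixed in the world has none). Each returns a list of dicts, best first, with "conf" (0 to 1); they miss things now and then, are a little off and sometimes report something else, mostly with a low value. They report only what shows in the picture. A call takes as long as a camera call.
- r.search_frame(picture, thing): "rect" ([left, top, width, height] in pixels, round what is visible of it).
- r.outline_of(picture, thing): "pixels" (480x640 bool, what is visible of it) and "rect" ([left, top, width, height] in pixels, round what is visible of it).
- r.landmark_of(picture, thing): "point" ([column, row] in pixels: a listed point, or the origin of a listed thing).
The state is a dict: "clock": time; "joints": joint angles; "qvel": joint speeds; "tau": joint torques, N m; "tcp_pos": TCP position; "orientation": TCP orientation; "contact_force": force on the tool from outside, world axes, zero at the start; "moment": the same for the moment, N m; "grip_width": finger opening in m; "gripper_force": force on a finger pad.
Only numpy, scipy, OpenCV 4.12 (cv2) and the standard library are available. Lean on these libraries where they do the work, as an engineer would, in place of code of your own. Each camera call takes 0.05 s, during which the arm holds its last target. There are 200 camera calls.

## Working session

There is one attempt and no reset: what is moved stays moved. The work goes in short steps, Python scripts to look and compute and a tool call to move; the robot and the scene stay as the last step left them, time stands still between calls to the robot, and variables do not carry over. Pictures are saved under pics/ and viewed, at most 10 in all, crops included, and the job is handed in when it is done.

Besides the shell and the picture viewer there is one more tool, called after "Request:" as a command line: name --pt "numbers of a row" for each row, then --argument value for the rest. apply_moves: Moves the arm, as the interface text tells. Its arguments: {"type":"object","properties":{"rows":{"type":"array","items":{"type":"array","items":{"type":"number"}}},"claw":{"type":"number"},"newtons":{"type":"number"}},"required":["rows"]}

```bash
mkdir -p pics; cat > h.py <<'E'
import numpy as np, cv2
from scipy.spatial.transform import Rotation as R
from bench import r
def ray(f,p):
    K=np.array(f["intrinsics"]);A=np.array(f["attitude"])
    if A.shape!=(3,3): A=R.from_rotvec(A).as_matrix() if A.size==3 else R.from_quat(A).as_matrix()
    d=np.linalg.inv(K)@[p[0],p[1],1]; return np.array(f["eye"]),A@(d*[1,-1,-1])
def atz(f,p,z):
    e,d=ray(f,p); return e+d*(z-e[2])/d[2]
def proj(f,X):
    K=np.array(f["intrinsics"]);A=np.array(f["attitude"])
    c=(A.T@(np.array(X)-f["eye"]))*[1,-1,-1]; u=K@c; return u[:2]/u[2]
E
python3 - <<'E'
from h import *
for n in ("top","side"):
    f=r.grab_frame(n); cv2.imwrite(f"pics/{n}0.png",f["pixels"][:,:,::-1])
    print(n,{k:np.round(v,3).tolist() for k,v in f.items() if k not in("pixels",)})
    for t,z in (("board",0),("opening",.095),("tray_handle",.055),("top1",.104),("ramekin",.095),("onion",.095),("mill",0),("oil",0),("jar",0)):
        for d in r.landmark_of(f,t)[:6]: print(t,round(d["conf"],2),np.round(d["point"]),np.round(atz(f,d["point"],z),3))
o=r.get_obs();print(o)
E
```

```text
top {'intrinsics': [[512.096, 0.0, 311.52], [0.0, 512.096, 249.329], [0.0, 0.0, 1.0]], 'eye': [0.293, -0.021, 1.406], 'attitude': [0.152, -0.144, -1.538], 'shot': 1}
board 0.95 [332. 252.] [ 0.557 -0.067  0.   ]
opening 0.68 [278. 240.] [0.567 0.077 0.095]
opening 0.16 [120. 258.] [0.507 0.487 0.095]
tray_handle 0.94 [219. 231.] [0.596 0.242 0.055]
top1 0.68 [333. 217.] [ 0.63  -0.064  0.104]
top1 0.65 [385. 221.] [ 0.622 -0.201  0.104]
top1 0.64 [314. 278.] [ 0.468 -0.02   0.104]
top1 0.62 [379. 286.] [ 0.453 -0.185  0.104]
ramekin 0.8 [384. 256.] [ 0.533 -0.2    0.095]
onion 0.85 [348. 256.] [ 0.53  -0.105  0.095]
mill 0.93 [456. 280.] [ 0.488 -0.411  0.   ]
mill 0.66 [387. 217.] [ 0.661 -0.22  -0.   ]
jar 0.84 [118. 258.] [0.524 0.528 0.   ]
side {'intrinsics': [[480.081, 0.0, 319.502], [0.0, 480.081, 233.736], [0.0, 0.0, 1.0]], 'eye': [0.004, -0.841, 0.803], 'attitude': [0.93, -0.27, -0.544], 'shot': 2}
board 0.62 [336. 276.] [ 0.556 -0.069  0.   ]
opening 0.76 [311. 218.] [0.571 0.071 0.095]
opening 0.44 [391. 260.] [ 0.632 -0.186  0.095]
tray_handle 0.69 [287. 202.] [0.591 0.23
[... 505 characters left out ...]

{'clock': 1.0, 'joints': array([-1.37012375,  0.47697251,  0.02240348,  1.55540343, -0.01149302,
        1.10930771, -0.08308768]), 'qvel': array([ 0.00044029, -0.00134509,  0.00226795,  0.00086856, -0.00048653,
        0.00064208,  0.00034616]), 'tau': array([-1.85075164e-04, -5.96326590e+01,  1.60594225e+00, -2.81553948e+01,
        1.23426929e-02,  1.71991578e-03,  1.85106522e-06]), 'tcp_pos': array([0.20512744, 0.64309138, 0.23132497]), 'orientation': array([-4.83107492e-01, -3.10422113e+00, -5.96986807e-05]), 'contact_force': array([ 0.47756167, -0.3131595 , -0.79037554]), 'moment': array([ 0.05188735, -0.01685391,  0.00294514]), 'gripper_force': 0.0, 'grip_width': 0.08517054575171354}
```

View pictures.

View pics/top0.png

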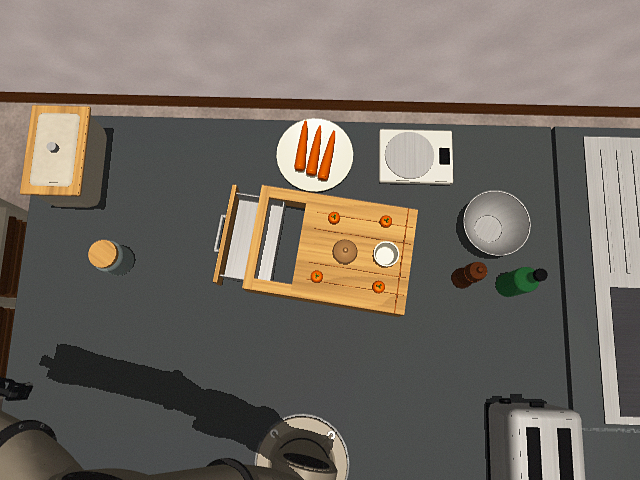

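View pics/side0.png

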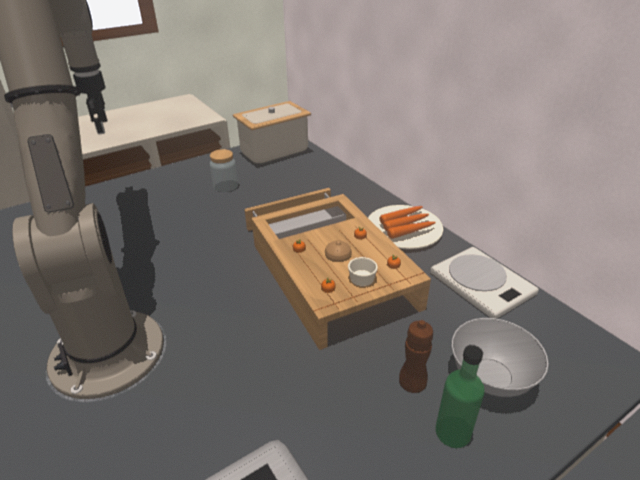

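The top view shows the board's top corners near (265,186), (418,209), (405,315) and (243,290). The tray is pulled out to the left, with its handle at (219,231). The carrot tops are at (333,217), (385,221), (314,278) and (379,286), the onion is at (345,251) and the ramekin at (386,254). The side view shows the same layout.

```bash
cat >> h.py <<'E'
import json,os
def B():
    j=json.load(open("b.json")); o=np.array(j["o"]); y=np.array(j["y"]); x=np.array([y[1],-y[0]]); return o,x,y
def tob(p):
    o,x,y=B(); d=np.array(p[:2])-o; return np.array([d@x,d@y])
def fromb(bx,by,z):
    o,x,y=B(); return np.r_[o+bx*x+by*y,z]
def mv(*tg,pose=None):
    "rows (shift, turn) to reach board-frame targets with tool y along board x, tool down"
    s=r.get_obs(); p=s["tcp_pos"]; Q=R.from_rotvec(s["orientation"]); o,x,y=B()
    W=R.from_matrix(np.c_[np.r_[-y,0],np.r_[x,0],[0,0,-1]]) 
    if np.linalg.det(W.as_matrix())<0: raise ValueError
    print("clock",s["clock"],"tcp board",np.round(tob(p),4),round(p[2],4),"F",np.round(s["contact_force"],1))
    for t in tg:
        print(t,np.round(Q.inv().apply(fromb(*t)-p)/.25,3),np.round((Q.inv()*W).as_rotvec()/(np.pi/2),3))
E
python3 - <<'E'
from h import *
f=r.grab_frame("top")
m=r.outline_of(f,"board")[0]["pixels"].astype(np.uint8)
c=max(cv2.findContours(m,0,1)[0],key=cv2.contourArea)
q=cv2.boxPoints(cv2.minAreaRect(c)); h=cv2.approxPolyDP(cv2.convexHull(c),6,True)[:,0]
print(q.round(),h.tolist()); P=np.array([atz(f,p,.095)[:2] for p in h]); print(P.round(3))
hand=np.array([.5935,.2385])
g=np.array([[265,186],[418,209],[405,315],[243,290]]);G=np.array([atz(f,p,.095)[:2] for p in g]);print(G.round(3),G.mean(0))
print([round(float(np.linalg.norm(G[i]-G[i-1])),3) for i in range(4)])
y=(G[0]+G[3]-G[1]-G[2]);y/=np.linalg.norm(y)
json.dump(dict(o=G.mean(0).tolist(),y=y.tolist()),open("b.json","w"));print(y)
for n,p in dict(h=[.5935,.2385],op=[.569,.074],bo=[.5565,-.068],a=[.629,-.068],b=[.621,-.2],c=[.4675,-.029],d=[.454,-.19],ram=[.5335,-.2025],on=[.537,-.0985]).items(): print(n,tob(p).round(3))
mv((0,.38,.20),(0,.36,.045))
E
```

```text
[[207. 286.]
 [225. 178.]
 [421. 210.]
 [403. 318.]] [[232, 186], [416, 210], [404, 313], [214, 282], [214, 245]]
[[ 0.71   0.207]
 [ 0.658 -0.284]
 [ 0.386 -0.25 ]
 [ 0.452  0.238]
 [ 0.549  0.245]]
[[ 0.713  0.119]
 [ 0.661 -0.289]
 [ 0.381 -0.253]
 [ 0.433  0.162]] [ 0.54677654 -0.06522217]
[0.283, 0.411, 0.282, 0.419]
[0.12596337 0.99203489]
h [0.008 0.307]
op [0.005 0.141]
bo [ 0.01  -0.002]
a [0.082 0.008]
b [ 0.091 -0.124]
c [-0.083  0.026]
d [-0.076 -0.135]
ram [ 0.004 -0.138]
on [-0.006 -0.034]Traceback (most recent call last):
  File "<stdin>", line 13, in <module>
  File "h.py", line 23, in mv
    W=R.from_matrix(np.c_[np.r_[-y,0],np.r_[x,0],[0,0,-1]])
  File "scipy/spatial/transform/_rotation.pyx", line 1143, in scipy.spatial.transform._rotation.Rotation.from_matrix
ValueError: Non-positive determinant (left-handed or null coordinate frame) in rotation matrix 0: [[-0.12596337  0.99203489  0.        ]
 [-0.99203489 -0.12596337  0.        ]
 [ 0.          0.         -1.        ]].
```

```bash
sed -i 's/np.r_\[-y,0\]/np.r_[y,0]/' h.py
python3 - <<'E'
from h import *
j=json.load(open("b.json")); o,x,y=B(); j["o"]=(o+.005*x+.001*y).tolist(); json.dump(j,open("b.json","w"))
mv((0,.37,.20),(0,.345,.045))
E
```

```text
clock 1.1 tcp board [-0.4331  0.6586] 0.2313 F [ 0.5 -1.3 -0.6]
(0, 0.37, 0.2) [-1.913 -0.821  0.125] [-0.    -0.     0.884]
(0, 0.345, 0.045) [-1.932 -0.919  0.745] [-0.    -0.     0.884]
```

Request:
apply_moves --pt "-0.95 -0.41 0.06 0 0 0.55" --pt "-0.95 -0.41 0.06 0 0 0.55" --pt "-0.95 -0.41 0.06 0 0 0.55" --pt "-0.95 -0.41 0.06 0 0 0.55" --pt "-0.95 -0.41 0.06 0 0 0.55" --claw 0

```text
clock: 1.72
tcp_pos: [0.4053, 0.4682, 0.2165]
orientation: [1.754, 2.603, -0.0]
contact_force: [-0.3, 0.5, -0.8]
grip_width: -0.0002
gripper_force: 0.0
```

```bash
python3 -c "
from h import *
mv((0,.37,.20),(0,.345,.045))"
```

```text
clock 1.725 tcp board [-0.2125  0.5104] 0.2165 F [-0.3  0.5 -0.8]
(0, 0.37, 0.2) [-0.905  0.467  0.069] [0.001 0.001 0.325]
(0, 0.345, 0.045) [-0.991  0.417  0.689] [0.001 0.001 0.325]
```

Request:
apply_moves --pt "-0.92 0.46 0.07 0 0 0.325" --pt "-0.92 0.46 0.07 0 0 0.325" --pt "-0.92 0.46 0.07 0 0 0.325" --pt "-0.92 0.46 0.07 0 0 0.325" --pt "-0.92 0.46 0.07 0 0 0.325"

```text
clock: 2.35
tcp_pos: [0.5993, 0.2997, 0.1988]
orientation: [2.349, 2.081, -0.001]
contact_force: [-0.9, -0.2, -0.6]
grip_width: 0.0
gripper_force: 0.0
```

```bash
python3 -c "
from h import *
mv((0,.345,.15),(0,.345,.045))"
```

```text
clock 2.35 tcp board [0.0011 0.3676] 0.1988 F [-0.9 -0.2 -0.6]
(0, 0.345, 0.15) [-0.09  -0.005  0.196] [0.002 0.002 0.003]
(0, 0.345, 0.045) [-0.089 -0.007  0.616] [0.002 0.002 0.003]
```

Request:
apply_moves --pt "-0.08 0 0.22 0 0 0" --pt "-0.08 0 0.44 0 0 0" --pt "-0.08 0 0.61 0 0 0" --pt "-0.12 0 0.61 0 0 0" --pt "-0.16 0 0.61 0 0 0"

```text
clock: 2.98
tcp_pos: [0.5918, 0.2659, 0.048]
orientation: [2.342, 2.093, 0.003]
contact_force: [0.7, -0.3, -0.1]
grip_width: -0.0003
gripper_force: 0.0
```

```bash
python3 -c "
from h import *
mv((0,.253,.045))
f=r.grab_frame('side');print(r.search_frame(f,'tray_handle'));a=cv2.resize(f['pixels'][150:310,200:420,::-1],None,fx=3.5,fy=3.5);cv2.imwrite('pics/s1.png',a)"
```

```text
clock 2.975 tcp board [-0.002   0.3332] 0.048 F [ 0.7 -0.3 -0.1]
(0, 0.253, 0.045) [-0.321  0.004  0.012] [ 0.001 -0.001  0.009]
[{'rect': [246.1, 188.2, 95.6, 48.2], 'conf': 0.57}]
```

View pics/s1.png

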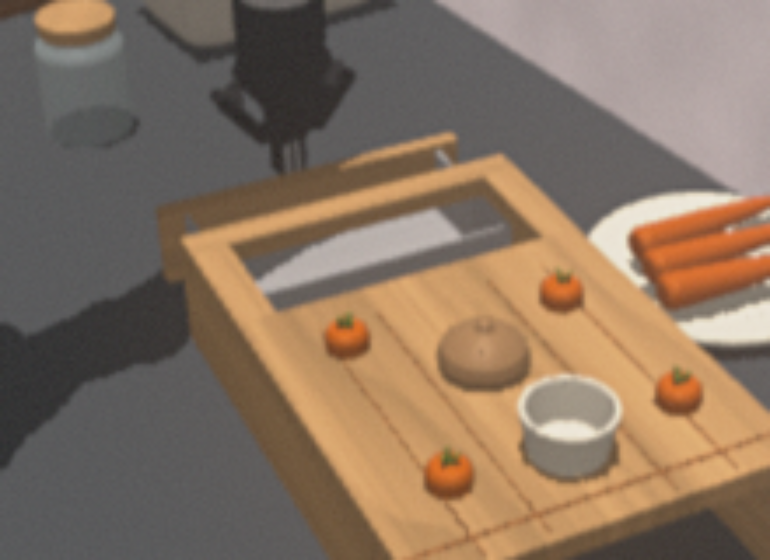

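The fingers are down outside the tray's front panel, around crop (290,155), behind the handle. Next I push.

Request:
apply_moves --pt "-0.07 0 0 0 0 0" --pt "-0.13 0 0 0 0 0" --pt "-0.19 0 0 0 0 0" --pt "-0.25 0 0 0 0 0" --pt "-0.29 0 0 0 0 0"

```text
clock: 3.7
tcp_pos: [0.5825, 0.1925, 0.0463]
orientation: [-2.344, -2.092, 0.001]
contact_force: [-0.3, 2.3, 1.5]
grip_width: -0.0003
gripper_force: 1.2
```

Request:
apply_moves --pt "-0.03 0 0 0 0 0" --pt "-0.04 0 0 0 0 0" --pt "-0.04 0 0 0 0 0"

```text
clock: 4.08
tcp_pos: [0.5821, 0.1893, 0.0464]
orientation: [-2.337, -2.095, -0.008]
contact_force: [2.3, 13.5, -3.1]
grip_width: -0.0003
gripper_force: 6.3
```

```bash
python3 -c "
from h import *
mv((0,.253,.045))"
```

```text
clock 4.075 tcp board [-0.002  0.256] 0.0464 F [ 2.3 13.5 -3.1]
(0, 0.253, 0.045) [-0.012  0.008  0.006] [ 0.001 -0.004  0.011]
```

Request:
apply_moves --pt "0.1 0 0 0 0 0" --pt "0.14 0 -0.2 0 0 0.01" --pt "0.14 0 -0.45 0 0 0.01" --pt "0 0.1 -0.55 0 0 0.01" --pt "-0.2 0.31 -0.55 0 0 0.01" --claw 0.28

```text
clock: 4.7
tcp_pos: [0.6478, 0.1352, 0.1865]
orientation: [2.354, 2.08, 0.006]
contact_force: [1.8, 0.2, -0.5]
grip_width: 0.024
gripper_force: 0.0
```

```bash
python3 -c "
from h import *
mv((.077,-.045,.16),(.077,-.045,.099))
f=r.grab_frame('top')
for t,z in (('tray_handle',.055),('top1',.104),('ramekin',.095),('onion',.095)):
    for d in r.landmark_of(f,t)[:5]: print(t,round(d['conf'],2),tob(atz(f,d['point'],z)).round(3))
print(r.get_obs()['grip_width'])"
```

```text
clock 4.7 tcp board [0.0699 0.2105] 0.1865 F [ 1.8  0.2 -0.5]
(0.077, -0.045, 0.16) [-1.022  0.025  0.104] [ 0.002 -0.001  0.002]
(0.077, -0.045, 0.099) [-1.023  0.024  0.348] [ 0.002 -0.001  0.002]
tray_handle 0.37 [-0.001 -0.048]
tray_handle 0.16 [-0.033 -0.35 ]
top1 0.71 [-0.079 -0.13 ]
top1 0.63 [ 0.087 -0.13 ]
top1 0.61 [-0.086  0.029]
top1 0.48 [0.078 0.008]
ramekin 0.87 [-0.003 -0.137]
onion 0.55 [-0.014 -0.039]
0.02400546789791938
```

Request:
apply_moves --pt "-1 0.03 0 0 0 0" --pt "-1 0.03 0 0 0 0" --pt "-1 0.03 0 0 0 0" --pt "-1 0.03 0 0 0 0" --pt "-1 0.03 0 0 0 0"

```text
clock: 5.58
tcp_pos: [0.6202, -0.1212, 0.1838]
orientation: [2.366, 2.064, -0.004]
contact_force: [-0.3, -0.3, 0.2]
grip_width: 0.0238
gripper_force: 0.0
```

```bash
python3 -c "
from h import *
mv((.078,-.045,.099),(.075,.095,.099))
f=r.grab_frame('wrist');cv2.imwrite('pics/w1.png',f['pixels'][:,:,::-1])
for t,z in (('top1',.104),('onion',.095)):
    for d in r.landmark_of(f,t)[:5]: print(t,round(d['conf'],2),tob(atz(f,d['point'],z)).round(3))"
```

```text
clock 5.575 tcp board [ 0.0749 -0.0473] 0.1838 F [-0.3 -0.3  0.2]
(0.078, -0.045, 0.099) [0.01  0.013 0.339] [-0.001  0.002 -0.006]
(0.075, 0.095, 0.099) [ 0.57  -0.005  0.338] [-0.001  0.002 -0.006]
top1 0.9 [-0.08   0.029]
top1 0.78 [ 0.092 -0.126]
top1 0.67 [0.079 0.008]
top1 0.56 [-0.084 -0.129]
onion 0.95 [-0.01  -0.035]
```

View pics/w1.png

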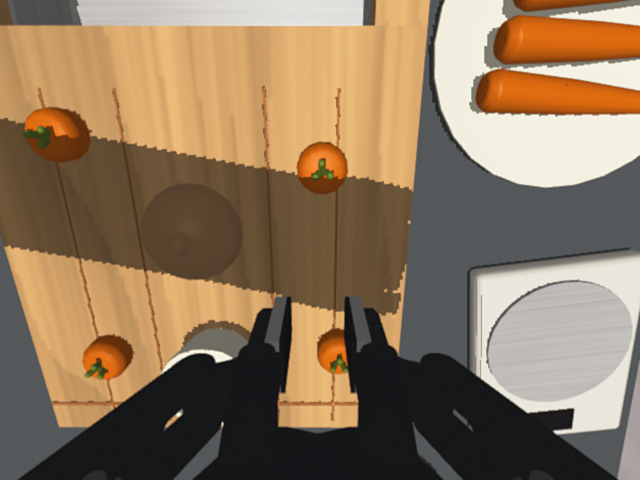

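The wrist view has the first top at (322,168), straight ahead of the gap between the fingers. The tray floor shows at the top edge, and the path is clear of the onion at (190,230).

Request:
apply_moves --pt "0.01 0.013 0.2 0 0 0" --pt "0.01 0.013 0.338 0 0 0" --pt "0.01 0.013 0.338 0 0 0" --pt "0.07 0.013 0.338 0 0 0" --pt "0.15 0.013 0.338 0 0 0"

```text
clock: 6.35
tcp_pos: [0.6305, -0.0763, 0.0996]
orientation: [-2.358, -2.076, -0.001]
contact_force: [0.3, -0.2, 0.7]
grip_width: 0.0238
gripper_force: 0.0
```

```bash
python3 -c "
from h import *
mv((.078,.1,.099))
f=r.grab_frame('wrist')
for t,z in (('top1',.104),('onion',.095)):
    for d in r.landmark_of(f,t)[:5]: print(t,round(d['conf'],2),tob(atz(f,d['point'],z)).round(3))"
```

```text
clock 6.35 tcp board [ 0.0795 -0.0015] 0.0996 F [ 0.3 -0.2  0.7]
(0.078, 0.1, 0.099) [ 0.406 -0.006  0.003] [ 0. -0. -0.]
top1 0.93 [0.079 0.022]
onion 0.87 [-0.008 -0.033]
```

Contact is good: the top sits 23 mm ahead of the TCP, centred in the cup. I continue to the opening.

Request:
apply_moves --pt "0.08 0 0 0 0 0" --pt "0.16 0 0 0 0 0" --pt "0.24 0 0 0 0 0" --pt "0.32 -0.01 0 0 0 0" --pt "0.42 -0.01 0 0 0 0"

```text
clock: 7.12
tcp_pos: [0.6408, 0.027, 0.0992]
orientation: [-2.359, -2.074, 0.001]
contact_force: [1.3, 0.4, 0.5]
grip_width: 0.024
gripper_force: 0.0
```

```bash
python3 -c "
from h import *
mv((-.082,-.01,.17),(-.082,-.01,.099))
f=r.grab_frame('wrist');cv2.imwrite('pics/w2.png',f['pixels'][:,:,::-1])
for t,z in (('top1',.104),('onion',.095)):
    for d in r.landmark_of(f,t)[:5]: print(t,round(d['conf'],2),tob(atz(f,d['point'],z)).round(3))"
```

```text
clock 7.125 tcp board [0.0767 0.1023] 0.0992 F [1.3 0.4 0.5]
(-0.082, -0.01, 0.17) [-0.451 -0.634 -0.283] [-0.     0.    -0.001]
(-0.082, -0.01, 0.099) [-0.451 -0.634  0.001] [-0.     0.    -0.001]
top1 0.72 [-0.08  0.03]
top1 0.66 [0.075 0.149]
```

View pics/w2.png

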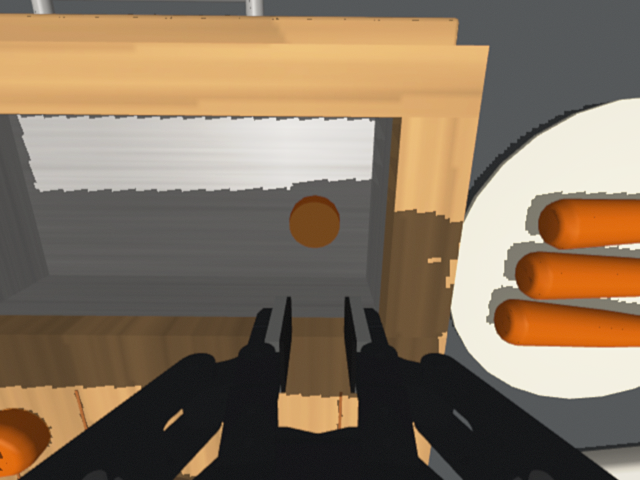

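Top 1 lies in the tray (315,222), and the front panel is flush with the board's end. Next is the front-left top.

Request:
apply_moves --pt "0 0 -0.2 0 0 0" --pt "-0.1 -0.2 -0.26 0 0 0" --pt "-0.25 -0.4 -0.26 0 0 0" --pt "-0.4 -0.6 -0.26 0 0 0" --pt "-0.48 -0.635 -0.26 0 0 0"

```text
clock: 7.9
tcp_pos: [0.4639, -0.0755, 0.164]
orientation: [-2.361, -2.068, 0.002]
contact_force: [0.7, 0.2, 0.0]
grip_width: 0.024
gripper_force: 0.0
```

```bash
python3 -c "
from h import *
mv((-.082,-.018,.099))
f=r.grab_frame('wrist')
for t,z in (('top1',.104),('onion',.095)):
    for d in r.landmark_of(f,t)[:5]: print(t,round(d['conf'],2),tob(atz(f,d['point'],z)).round(3))"
```

```text
clock 7.9 tcp board [-0.086  -0.0217] 0.164 F [0.7 0.2 0. ]
(-0.082, -0.018, 0.099) [0.015 0.017 0.26 ] [-0.002 -0.    -0.004]
top1 0.9 [0.03  0.113]
top1 0.89 [-0.082  0.03 ]
top1 0.68 [-0.085 -0.127]
top1 0.65 [ 0.089 -0.126]
onion 0.71 [-0.008 -0.036]
```

Request:
apply_moves --pt "0.005 0.01 0.2 0 0 0" --pt "0.005 0.01 0.26 0 0 0" --pt "0.01 0.01 0.26 0 0 0" --pt "0.07 0.01 0.26 0 0 0" --pt "0.14 0.01 0.26 0 0 0"

```text
clock: 8.68
tcp_pos: [0.4765, -0.0374, 0.1005]
orientation: [2.359, 2.074, 0.003]
contact_force: [-0.6, -0.0, -0.1]
grip_width: 0.0237
gripper_force: 0.0
```

```bash
python3 -c "
from h import *
mv((-.08,.1,.099))
f=r.grab_frame('wrist')
for t,z in (('top1',.104),('onion',.095)):
    for d in r.landmark_of(f,t)[:5]: print(t,round(d['conf'],2),tob(atz(f,d['point'],z)).round(3))"
```

```text
clock 8.675 tcp board [-0.0782  0.0177] 0.1005 F [-0.6 -0.  -0.1]
(-0.08, 0.1, 0.099) [ 0.329 -0.008  0.006] [ 0.001 -0.001 -0.001]
top1 0.84 [0.017 0.122]
```

```bash
python3 -c "
from h import *
f=r.grab_frame('wrist');cv2.imwrite('pics/w3.png',f['pixels'][:,:,::-1])
for t,z in (('top1',.104),):
    for d in r.landmark_of(f,t)[:5]: print(t,round(d['conf'],2),tob(atz(f,d['point'],z)).round(3))"
```

```text
top1 0.91 [-0.078  0.044]
top1 0.79 [0.017 0.121]
top1 0.53 [-0.006  0.137]
```

View pics/w3.png

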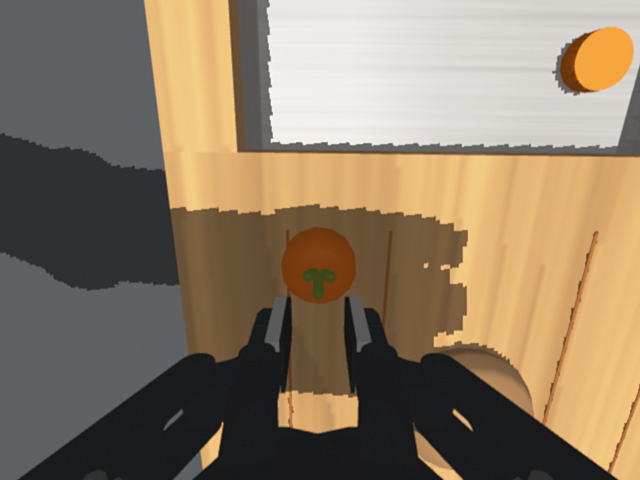

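The top sits centred in the finger cup at (318,265). Next I push it in.

Request:
apply_moves --pt "0.07 0 0 0 0 0" --pt "0.14 0 0 0 0 0" --pt "0.21 0 0 0 0 0" --pt "0.28 0 0 0 0 0" --pt "0.34 0 0 0 0 0"

```text
clock: 9.55
tcp_pos: [0.4862, 0.0472, 0.0992]
orientation: [-2.358, -2.076, 0.0]
contact_force: [0.2, -0.5, 0.2]
grip_width: 0.0238
gripper_force: 0.0
```

```bash
python3 -c "
from h import *
mv((.089,-.18,.18),(-.084,-.18,.18))
f=r.grab_frame('wrist')
for d in r.landmark_of(f,'top1')[:5]: print(round(d['conf'],2),np.round(d['point']),tob(atz(f,d['point'],.104)).round(3),tob(atz(f,d['point'],.021)).round(3))"
```

```text
clock 9.55 tcp board [-0.0792  0.1029] 0.0992 F [ 0.2 -0.5  0.2]
(0.089, -0.18, 0.18) [-1.131  0.674 -0.323] [-0.    -0.    -0.001]
(-0.084, -0.18, 0.18) [-1.132 -0.018 -0.323] [-0.    -0.    -0.001]
0.74 [325. 198.] [-0.076  0.158] [-0.075  0.141]
0.67 [559. 209.] [0.016 0.154] [0.074 0.134]
```

Request:
apply_moves --pt "0 0 -0.2 0 0 0" --pt "-0.2 0 -0.32 0 0 0" --pt "-0.45 0 -0.32 0 0 0" --pt "-0.7 -0.01 -0.32 0 0 0" --pt "-0.95 -0.02 -0.32 0 0 0"

```text
clock: 10.28
tcp_pos: [0.4501, -0.1913, 0.1796]
orientation: [2.359, 2.074, 0.001]
contact_force: [1.2, 0.1, 0.4]
grip_width: 0.0237
gripper_force: 0.0
```

Request:
apply_moves --pt "-0.17 0 0 0 0 0" --pt "-0.17 0 0 0 0 0" --pt "-0.17 0 0 0 0 0"

```text
clock: 10.65
tcp_pos: [0.4451, -0.231, 0.1791]
orientation: [-2.359, -2.073, 0.0]
contact_force: [0.2, -0.0, -0.0]
grip_width: 0.0239
gripper_force: 0.0
```

```bash
python3 -c "
from h import *
mv((-.084,-.176,.099))
f=r.grab_frame('wrist')
for t,z in (('top1',.104),('onion',.095),('ramekin',.095)):
    for d in r.landmark_of(f,t)[:5]: print(t,round(d['conf'],2),tob(atz(f,d['point'],z)).round(3))"
```

```text
clock 10.65 tcp board [-0.085  -0.1783] 0.1791 F [ 0.2 -0.  -0. ]
(-0.084, -0.176, 0.099) [0.009 0.004 0.32 ] [-0.    -0.    -0.002]
top1 0.63 [-0.086 -0.13 ]
top1 0.57 [ 0.091 -0.127]
onion 0.87 [-0.009 -0.035]
ramekin 0.87 [-0.003 -0.137]
```

Request:
apply_moves --pt "0 0 0.2 0 0 0" --pt "0 0 0.32 0 0 0" --pt "0 0 0.32 0 0 0" --pt "0.07 0 0.32 0 0 0" --pt "0.15 0 0.32 0 0 0"

```text
clock: 11.48
tcp_pos: [0.4508, -0.1938, 0.1006]
orientation: [2.359, 2.074, 0.001]
contact_force: [-0.3, 0.5, -0.7]
grip_width: 0.0233
gripper_force: 0.0
```

Request:
apply_moves --pt "0.08 0 0 0 0 0" --pt "0.17 0 0 0 0 0" --pt "0.26 0 0 0 0 0" --pt "0.35 0.005 0 0 0 0" --pt "0.43 0.01 0 0 0 0"

```text
clock: 12.1
tcp_pos: [0.4673, -0.0865, 0.1007]
orientation: [2.357, 2.076, 0.003]
contact_force: [-0.5, 0.3, 0.9]
grip_width: 0.0239
gripper_force: 0.0
```

```bash
python3 -c "
from h import *
mv((-.08,.1,.099))
f=r.grab_frame('wrist')
for t,z in (('top1',.104),('onion',.095),('ramekin',.095)):
    for d in r.landmark_of(f,t)[:5]: print(t,round(d['conf'],2),tob(atz(f,d['point'],z)).round(3))"
```

```text
clock 12.1 tcp board [-0.0812 -0.0321] 0.1007 F [-0.5  0.3  0.9]
(-0.08, 0.1, 0.099) [0.528 0.004 0.007] [ 0.001 -0.001 -0.   ]
top1 0.75 [-0.083 -0.009]
top1 0.73 [ 0.088 -0.126]
onion 0.66 [-0.008 -0.033]
ramekin 0.91 [-0.002 -0.136]
```

Request:
apply_moves --pt "0.08 0 0 0 0 0" --pt "0.16 0.005 0 0 0 0" --pt "0.24 0.03 0 0 0 0" --pt "0.32 0.055 0 0 0 0" --pt "0.4 0.08 0 0 0 0"

```text
clock: 12.92
tcp_pos: [0.4996, 0.0092, 0.0996]
orientation: [2.36, 2.073, 0.0]
contact_force: [-0.3, 0.0, 0.2]
grip_width: 0.0239
gripper_force: 0.1
```

Request:
apply_moves --pt "0.06 0 0 0 0 0" --pt "0.12 0 0 0 0 0" --pt "0.14 0 0 0 0 0"

```text
clock: 13.3
tcp_pos: [0.5034, 0.0447, 0.0992]
orientation: [-2.358, -2.076, 0.0]
contact_force: [0.6, -0.2, -0.3]
grip_width: 0.0239
gripper_force: 0.0
```

```bash
python3 -c "
from h import *
mv((.089,-.178,.18))
f=r.grab_frame('wrist')
for d in r.landmark_of(f,'top1')[:5]: print(round(d['conf'],2),np.round(d['point']),tob(atz(f,d['point'],.104)).round(3),tob(atz(f,d['point'],.021)).round(3))"
```

```text
clock 13.3 tcp board [-0.0619  0.1025] 0.0992 F [ 0.6 -0.2 -0.3]
(0.089, -0.178, 0.18) [-1.122  0.604 -0.323] [-0. -0. -0.]
0.83 [350. 217.] [-0.049  0.15 ] [-0.041  0.128]
0.69 [536. 210.] [0.024 0.153] [0.077 0.133]
0.63 [298. 197.] [-0.07   0.158] [-0.074  0.141]
```

Three are in the tray. The last is at about (0.089, -0.126).

Request:
apply_moves --pt "0 0 -0.2 0 0 0" --pt "-0.2 0.13 -0.32 0 0 0" --pt "-0.4 0.26 -0.32 0 0 0" --pt "-0.6 0.39 -0.32 0 0 0" --pt "-0.8 0.52 -0.32 0 0 0"

```text
clock: 14.02
tcp_pos: [0.6071, -0.1739, 0.1794]
orientation: [2.36, 2.074, 0.0]
contact_force: [0.9, 0.2, -0.4]
grip_width: 0.0241
gripper_force: 0.0
```

Request:
apply_moves --pt "-0.2 0.05 0 0 0 0" --pt "-0.32 0.085 0 0 0 0" --pt "-0.32 0.085 0 0 0 0" --pt "-0.32 0.085 0 0 0 0"

```text
clock: 14.52
tcp_pos: [0.6173, -0.2529, 0.179]
orientation: [-2.358, -2.074, -0.0]
contact_force: [-0.1, -0.4, -0.1]
grip_width: 0.0236
gripper_force: 0.0
```

```bash
python3 -c "
from h import *
mv((.089,-.176,.099))
f=r.grab_frame('wrist')
for t,z in (('top1',.104),('onion',.095),('ramekin',.095)):
    for d in r.landmark_of(f,t)[:5]: print(t,round(d['conf'],2),tob(atz(f,d['point'],z)).round(3))"
```

```text
clock 14.525 tcp board [ 0.0886 -0.1783] 0.179 F [-0.1 -0.4 -0.1]
(0.089, -0.176, 0.099) [0.009 0.002 0.32 ] [-0.    -0.001 -0.001]
top1 0.6 [ 0.09  -0.127]
onion 0.63 [-0.007 -0.034]
ramekin 0.68 [-0.    -0.137]
```

Request:
apply_moves --pt "0 0 0.2 0 0 0" --pt "0 0 0.32 0 0 0" --pt "0 0 0.32 0 0 0" --pt "0.07 0 0.32 0 0 0" --pt "0.15 0 0.32 0 0 0"

```text
clock: 15.35
tcp_pos: [0.6231, -0.2144, 0.0998]
orientation: [2.358, 2.075, 0.002]
contact_force: [0.7, 0.1, -0.2]
grip_width: 0.0237
gripper_force: 0.1
```

Request:
apply_moves --pt "0.08 0 0 0 0 0" --pt "0.17 -0.01 0 0 0 0" --pt "0.26 -0.02 0 0 0 0" --pt "0.35 -0.03 0 0 0 0" --pt "0.43 -0.04 0 0 0 0"

```text
clock: 15.98
tcp_pos: [0.6266, -0.1058, 0.0995]
orientation: [-2.357, -2.077, -0.001]
contact_force: [-0.1, 0.2, -0.3]
grip_width: 0.0241
gripper_force: 0.2
```

```bash
python3 -c "
from h import *
mv((.06,.1,.099))
f=r.grab_frame('wrist')
for t,z in (('top1',.104),('onion',.095),('ramekin',.095)):
    for d in r.landmark_of(f,t)[:5]: print(t,round(d['conf'],2),tob(atz(f,d['point'],z)).round(3))"
```

```text
clock 15.975 tcp board [ 0.0793 -0.0313] 0.0995 F [-0.1  0.2 -0.3]
(0.06, 0.1, 0.099) [ 0.525 -0.077  0.002] [ 0. -0. -0.]
top1 0.66 [ 0.079 -0.008]
onion 0.58 [-0.008 -0.032]
ramekin 0.82 [-0.001 -0.133]
```

Request:
apply_moves --pt "0.08 0 0 0 0 0" --pt "0.16 -0.01 0 0 0 0" --pt "0.24 -0.035 0 0 0 0" --pt "0.32 -0.06 0 0 0 0" --pt "0.4 -0.085 0 0 0 0"

```text
clock: 16.8
tcp_pos: [0.6176, -0.0047, 0.0992]
orientation: [-2.358, -2.075, 0.0]
contact_force: [-0.5, 0.2, -0.3]
grip_width: 0.024
gripper_force: 0.1
```

Request:
apply_moves --pt "0.06 0 0 0 0 0" --pt "0.12 0 0 0 0 0" --pt "0.14 0 0 0 0 0"

```text
clock: 17.18
tcp_pos: [0.6229, 0.0296, 0.0992]
orientation: [-2.358, -2.076, -0.001]
contact_force: [0.5, 0.2, -0.6]
grip_width: 0.0241
gripper_force: 0.0
```

Request:
apply_moves --pt "0 0 -0.2 0 0 0" --pt "0 0 -0.45 0 0 0" --pt "-0.2 0 -0.6 0 0 0" --pt "-0.3 0 -0.6 0 0 0" --pt "-0.3 0 -0.6 0 0 0"

```text
clock: 17.8
tcp_pos: [0.6125, -0.0497, 0.2501]
orientation: [2.364, 2.067, 0.001]
contact_force: [0.3, 0.3, -0.5]
grip_width: 0.0239
gripper_force: 0.0
```

```bash
python3 -c "
from h import *
mv((0,0,.25))
f=r.grab_frame('wrist');cv2.imwrite('pics/w4.png',f['pixels'][:,:,::-1])
for d in r.landmark_of(f,'top1')[:6]: print(round(d['conf'],2),np.round(d['point']),tob(atz(f,d['point'],.021)).round(3))
f=r.grab_frame('side');cv2.imwrite('pics/s2.png',cv2.resize(f['pixels'][150:310,200:420,::-1],None,fx=3.5,fy=3.5))
for t,z in (('tray_handle',.055),('ramekin',.095),('onion',.095)):
    for d in r.landmark_of(f,t)[:1]: print(t,round(d['conf'],2),tob(atz(f,d['point'],z)).round(3))
"
```

```text
clock 17.8 tcp board [0.0582 0.0226] 0.2501 F [ 0.3  0.3 -0.5]
(0, 0, 0.25) [-0.092 -0.232  0.   ] [ 0.001  0.    -0.005]
0.95 [208.  91.] [-0.046  0.135]
0.8 [302.  87.] [0.045 0.138]
0.64 [335.  92.] [0.076 0.133]
0.58 [177.  85.] [-0.075  0.141]
tray_handle 0.88 [0.01  0.242]
ramekin 0.82 [ 0.003 -0.135]
onion 0.78 [-0.01  -0.035]
```

View pics/w4.png

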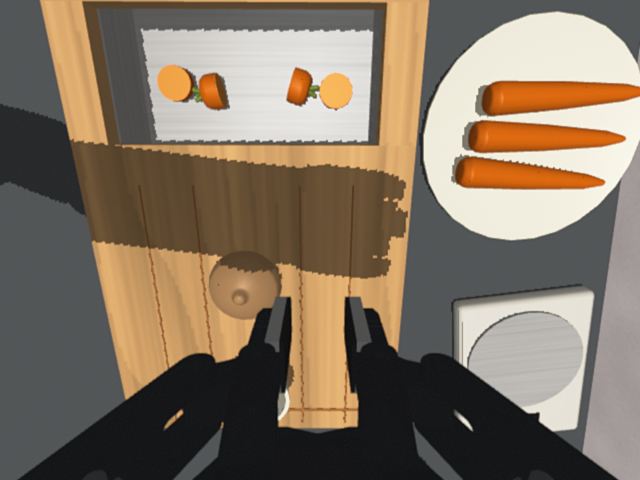

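View pics/s2.png

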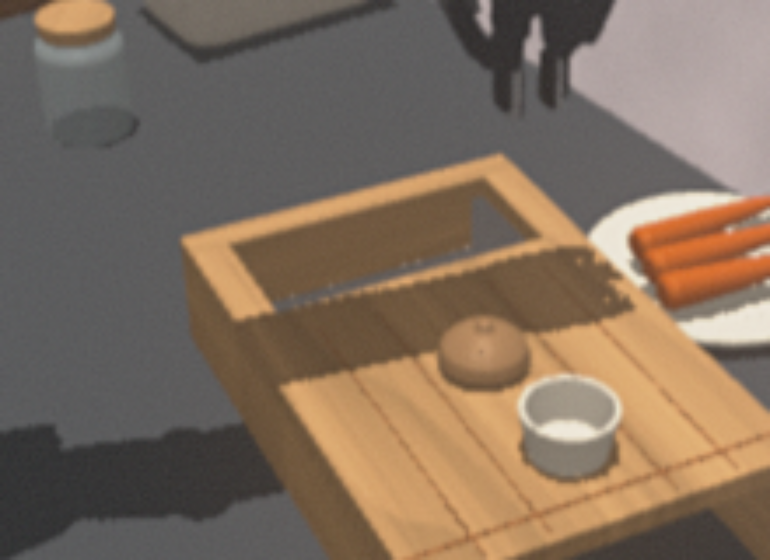

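All four tops lie on the tray floor, at (175,83), (212,91), (299,87) and (336,91) in the wrist view. The handle reads 0.242 m, which is home. In the side crop the onion (484,352) and the ramekin (570,425) have not moved.

```bash
python3 -c "
from h import *
print(r.hand_in())"
```

```text
the job is handed in; nothing more can be done
None
```

The job is handed in: the tray was pushed home first, all four carrot tops were swept into it, and the onion and ramekin stayed where they were; the last move ended at about 18 s of the 64 s allowed.

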